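# Walk the cooling block into its corner nest and latch it

### The job

Using only your fingertips, and without lifting or tipping it, walk the heavy blue cooling block round and across the bench by pushing at its corners, until its far long face lies flat against the fence of the dark metal corner nest and its right-hand end sits up against the nest's end stop. Then swing the nest's steel latch arm round until it lies along the left-hand end of the block, and leave it there with everything else on the bench undisturbed.

Things in the scene. Friction and masses are not known exactly. Their poses are not given: they have to be found in the camera images.
- block: Blue aluminium cooling block, a cuboid 86 mm (x) by 128 mm (y) by 45 mm high, about 1 kg, wells in its top; six tubes sit fast in it, caps up to 57 mm high. Loose; slides when pushed with 3 to 10 N. Origin: centre of its underside. +x: the long face for the fence; -y: the end for the stop; +y: the free end. It starts turned 25 to 50 degrees clockwise (from above) from its home direction.
- block_stop_corner (a point): Bottom corner of the block between its +x (fence) face and its -y (stop) end. At home it lies in the nest's inner corner.
- block_latch_corner (a point): Bottom corner of the block between its +x (fence) face and its +y (free) end, 128 mm from the other corner.
- nest: Dark metal corner nest screwed to the bench, immovable. Origin: the inner corner, at bench height, where fence face and stop face meet. Fence: a bar 32 mm high, 18 mm thick, its face the plane x = 0, looking to -x (the robot), from y = 0 to 122 mm; a 6 mm high foot reaches 38 mm behind the face. With the block home, the block's origin is at x = -43, y = 64 mm here and the axes are parallel.
- nest_stop (a point): Middle of the end stop's face at bench height, 30 mm from the nest's origin along its -x. The stop is a bar 32 mm high and 18 mm thick; its face is the nest's plane y = 0, looks to +y and runs from x = 0 to x = -60 mm. Axes as the nest's.
- latch_pivot (a point): Axis of the latch at bench height, at x = 12, y = 139 mm of the nest's frame. The steel arm turns about this vertical line in the horizontal plane: 80 mm long from the axis, 16 mm wide, 21 to 33 mm above the bench, with a black knob on top, 72 mm from the axis, 16 mm across, its top 50 mm above the bench.
- latch (a joint): Latch angle, rad; closes counter-clockwise from above. 0: open, swung back behind the fence line, 20 degrees from the nest's +y towards its +x. 0.35: along the nest's +y. 1.92: closed at its limit, along the nest's -x, beside the block's free end with 3 mm of play. Friction about 1 N at the knob; it stays where it is left. Starts between 0 and 0.3.
- latch_end (a point): Point on the centre line of the latch arm, 60 mm from its axis and 27 mm above the bench; its y axis points along the arm to the tip.
- reagent_1: Small white reagent bottle with a blue cap, 42 mm across, 80 mm high, a bystander standing to the right of the nest. Origin: centre of its underside.
- timer: White bench timer, 62 x 65 x 20 mm, a bystander to the left. Origin: centre of its underside.
- petri_0: Closed petri dish, 91 mm across, 15 mm high, a bystander to the left. Origin: centre of its underside.
- weigh_boat: White square weighing boat, 76 x 76 x 15 mm, a bystander to the left. Origin: centre of its underside.
- scoop: White plastic scoop lying on the bench, 25 x 128 x 12 mm, a bystander to the left. Origin: centre of its underside.
Not all that is in view belongs to the job. Several things have the shape of the block; the one meant has the colours described above.

How it is judged:
By the outcome, as a careful person would: the job done as asked, in the order asked, and still so for the second after the job is handed in, with the robot touching nothing.
It also fails if it takes over 64 s, if anything falls off the work surface, if the arm or the gripper's body presses on something with over 40 N, if the wrist force passes 120 N, or if a joint passes its speed limit or range.

### The arm

A 6-joint arm with a two-finger parallel gripper is mounted at the origin on a cart in front of the work surface, level with it; the furniture and walls round the work are solid. World frame = base frame: x ahead of the robot, y to its left, z up, the work surface at z = 0. Lengths are in m, angles in rad, forces in N, time in s.
With the tool pointing down it reaches from about 0.35 to 0.85 m from the base axis. Payload 8.1 kg.
Tool frame: the origin (TCP) lies between the finger pads; the fingertips stand 14 mm ahead of it and the grasp point (between the pads) lies 5 mm behind it; z points along the fingers, y is the line along which they close (so a half turn about z gives the same grasp; the last joint's range is limited). The gripper opens to 93 mm and grips with 3 to 60 N. Pads are 15 mm wide; open, the fingers measure 128 mm over their backs; the gripper's body (75 mm by 188 mm) begins 65 mm behind the grasp point.
Start: joints at [-1.235, 0.13, 1.488, -0, 1.523, -0.085], TCP at [0.245, -0.548, 0.233] pointing down, gripper open.
Joint ranges: [-2.96, 2.96], [-0.89, 2.26], [0.02, 2.5], [-1.34, 4.48], [0, 2.73], [-2.66, 2.66]. Speed limits (rad/s): [2.39, 2.39, 2.79, 3.14, 3.14, 3.14].

### API

Orientations are given as a rotation vector (axis times angle).
In Python, from plant import robot gives the robot as it stands.
- The arm moves only by the tool arm_command, never from a script. Its argument "targets" is a list of rows, each an object of numbers: "x", "y", "z": the shift along the world's x, y, z in units of 500 mm (1.0 is 500 mm); "rx", "ry", "rz": the turn, a rotation vector about the world's x, y, z in units of 2 rad (1.0 is 2 rad); "claw": the closure in counts, from 0 (fully open) to 255 (shut). In form: [{"x": .., "y": .., "z": .., "rx": .., "ry": .., "rz": .., "claw": ..}, ...]. A call has 1 to 10 rows; each row is the pose to reach, as a shift and turn from the pose commanded when the call began; what a row does not reach only later rows make up. A row lasts 1/12 s, in which the tool goes at most 41.7 mm and 7.16 degrees, less where a joint would pass 70% of its speed; a pose out of reach is approached as far as the arm can. A call with a number of a shift or a turn outside -1 to 1 is refused whole. A call with a gripper value outside its range is refused whole. The fingers move at their own pace and stop on an object; "squeeze" is the grip in N (left out, the last holds). Time passes only in rows, so rows that repeat a pose let the fingers close. It gives the time, the measured TCP pose, the force, the opening and the grip force at its end, in the units of the state.
- robot.read_state(): the state, without advancing time (a new reading comes with each control period).
- robot.read_camera(name): name is "side" or "top"; returns (picture, depth): 480x640x3 uint8, red, green, blue; 480x640 float32, m along the optical axis (not along the pixel's ray), 0 where there is no reading.
- robot.get_calibration(name): a dict with "intrinsics" (3x3 intrinsics, pixels), "dist" ([k1, k2, p1, p2, k3] as OpenCV has them; the pictures are not rectified), "origin" and "orientation" of the camera in the world. Camera axes: x right, y up, looking along -z (the intrinsics and any distortion apply to the point x, -y, -z); pixel columns grow to the right and rows downward; lengths in m; the calibration is good to about 2 mm. A picture is of the moment at which its call begins. get_calibration takes no time and is no camera call.
- robot.close_job(): hands the job in; it is judged then, once.
The state is a dict: "t": time; "q": joint angles; "dq": joint speeds; "joint_torque": joint torques, N m; "tool_pos": TCP position; "orientation": TCP orientation; "force": force on the tool from outside, world axes, zero at the start; "wrist_torque": the same for the moment, N m; "opening": finger opening in m; "gripper_force": force on a finger pad.
Only numpy, scipy, OpenCV 4.12 (cv2) and the standard library are available. Lean on these libraries where they do the work, as an engineer would, in place of code of your own. Each camera call takes 0.05 s, during which the arm holds its last target. There are 200 camera calls.

## Working session

There is one attempt and no reset: what is moved stays moved. The work goes in short steps, Python scripts to look and compute and a tool call to move; the robot and the scene stay as the last step left them, time stands still between calls to the robot, and variables do not carry over. Pictures are saved under pics/ and viewed, at most 10 in all, crops included, and the job is handed in when it is done.

Besides the shell and the picture viewer there is one more tool, called as name(argument=value, ...) on one line, values as JSON. arm_command: Moves the arm, as the interface text tells. Shifts and turns lie within -1 to 1; 1 stands for 500 mm of shift or 2 rad of turn. Its arguments: {"type":"object","properties":{"targets":{"type":"array","items":{"type":"object","properties":{"x":{"type":"number","minimum":-1,"maximum":1},"y":{"type":"number","minimum":-1,"maximum":1},"z":{"type":"number","minimum":-1,"maximum":1},"rx":{"type":"number","minimum":-1,"maximum":1},"ry":{"type":"number","minimum":-1,"maximum":1},"rz":{"type":"number","minimum":-1,"maximum":1},"claw":{"type":"number"}}}},"squeeze":{"type":"number"}},"required":["targets"]}

```bash
mkdir -p pics; ls; cat > h.py <<'E'
import numpy as np, cv2
from plant import robot
def cal(n):
    c=robot.get_calibration(n); R=np.array(c["orientation"],float)
    if R.shape!=(3,3): R=cv2.Rodrigues(R.reshape(3))[0] if R.size==3 else R
    return np.array(c["intrinsics"],float),np.array(c["dist"],float),np.array(c["origin"],float),R
def pix2plane(n,px,z):
    K,d,o,R=cal(n); u=cv2.undistortPoints(np.array(px,float).reshape(-1,1,2),K,d).reshape(-1,2)
    r=np.c_[u[:,0],-u[:,1],-np.ones(len(u))]@R.T
    s=(z-o[2])/r[:,2]; return o+r*s[:,None]
def proj(n,P):
    K,d,o,R=cal(n); p=(np.array(P,float).reshape(-1,3)-o)@R; p=p*[1,-1,-1]
    return cv2.projectPoints(p.reshape(-1,1,3),np.zeros(3),np.zeros(3),K,d)[0].reshape(-1,2)
def depthxyz(n,D):
    K,d,o,R=cal(n); v,u=np.mgrid[:480,:640]
    q=cv2.undistortPoints(np.c_[u.ravel(),v.ravel()].astype(float).reshape(-1,1,2),K,d).reshape(480,640,2)
    return (np.dstack([q[...,0]*D,-q[...,1]*D,-D])@R.T)+o
E
python3 - <<'E'
from h import *
for n in("top","side"):
    I,D=robot.read_camera(n); cv2.imwrite(f"pics/{n}0.png",I[...,::-1]); np.save(f"{n}0.npy",D)
    print(n,robot.get_calibration(n))
print(robot.read_state())
E
```

```text
pics
top {'intrinsics': array([[455.17180883,   0.        , 317.17279046],
       [  0.        , 455.17180883, 234.772442  ],
       [  0.        ,   0.        ,   1.        ]]), 'dist': array([0.01938121, 0.        , 0.        , 0.        , 0.        ]), 'origin': array([0.46019267, 0.1343936 , 1.05392167]), 'orientation': array([ 0.06431532, -0.09701328, -1.5501164 ])}
side {'intrinsics': array([[599.21604563,   0.        , 315.82904703],
       [  0.        , 599.21604563, 243.25614434],
       [  0.        ,   0.        ,   1.        ]]), 'dist': array([-0.17384842,  0.        ,  0.        ,  0.        ,  0.        ]), 'origin': array([-0.00165964,  1.31278665,  0.76103205]), 'orientation': array([ 0.33369613, -1.41106187, -2.34735069])}
{'t': 0.1, 'q': array([-1.23535420e+00,  1.31110408e-01,  1.48917763e+00,  1.24255748e-05,
        1.52298595e+00, -8.54214600e-02]), 'dq': array([ 0.00066082, -0.000834  , -0.00363695, -0.00107975, -0.00043996,
        0.00019212]), 'joint_torque': array([ 1.03481503e-03, -5.61336565e+01, -4.93097734e+01,  7.70403701e-02,
        2.90884310e-02, -3.43788588e-05]), 'tool_pos': array([ 0.24497981, -0.54717071,  0.23167355]), 'orientation': array([-3.07065892e+00, -6.55873038e-01,  3.09789874e-04]), 'force': array([ 0.60496936, -0.55051605, -0.04348067]), 'wrist_torque': array([ 0.04866466, -0.03776106,  0.01618426]), 'gripper_force': 0.0, 'opening': 0.09289354624637174}
```

View pics/top0.png

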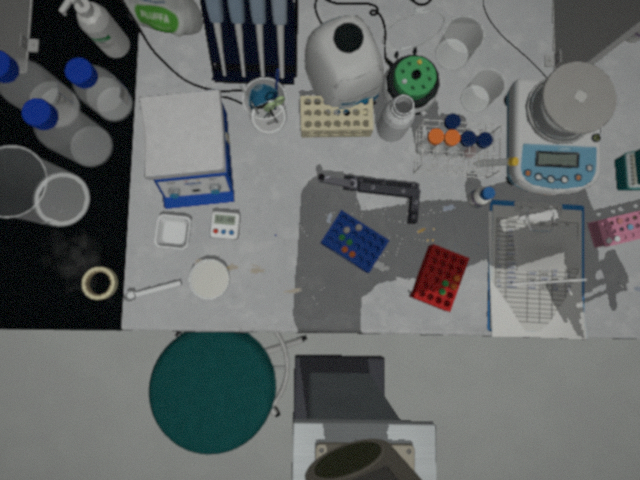

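View pics/side0.png

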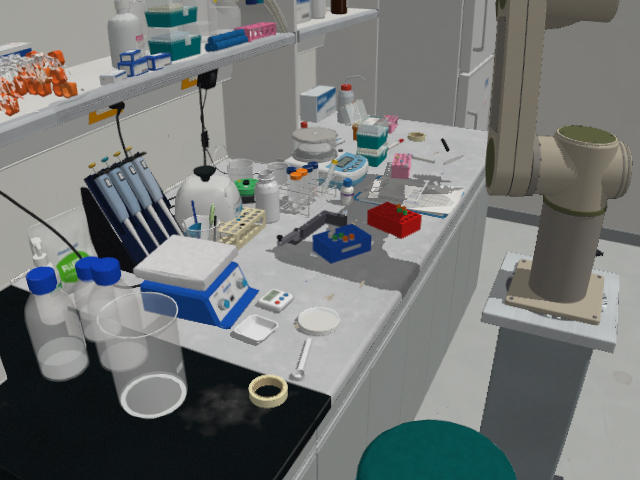

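The top view shows things with the block's shape: the blue block at (355,241) and the red block at (440,277). The cream rack at (337,116) is roughly similar. The description picks the blue one. The nest fence runs (345,182)–(418,190) with the stop at (413,205), and the latch lies at (320–350,178). Next is a close crop to check.

```bash
python3 - <<'E'
import cv2
I=cv2.imread("pics/top0.png"); cv2.imwrite("pics/c0.png",cv2.resize(I[150:290,300:480],None,fx=4.2,fy=4.2,interpolation=cv2.INTER_CUBIC))
E
```

```text
(no output)
```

View pics/c0.png

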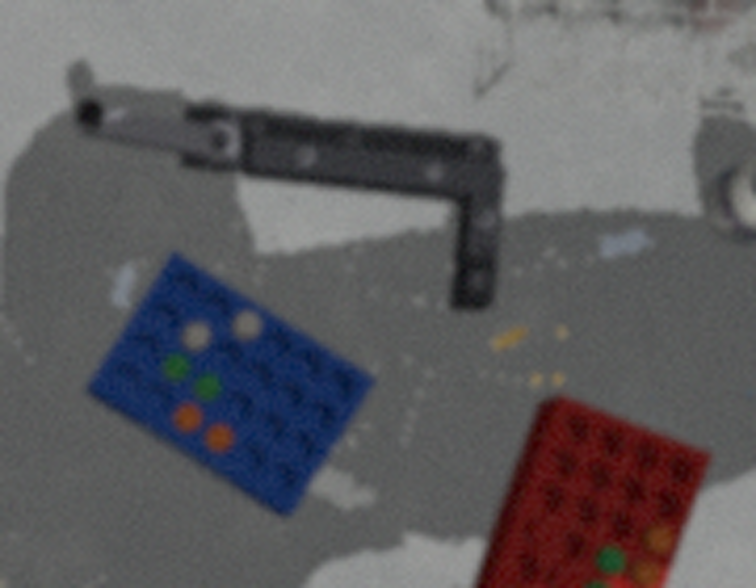

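```bash
cat >> h.py <<'E'
def blockfit(I,D,prior=None):
    "blue block top outline at z=45mm from top camera -> centre, theta (dir of +y axis), corners"
    hsv=cv2.cvtColor(I,cv2.COLOR_RGB2HSV)
    m=((hsv[...,0]>105)&(hsv[...,0]<130)&(hsv[...,1]>120)).astype(np.uint8)
    m[:, :290]=0; m[:,460:]=0; m[:165]=0; m[300:]=0
    m=cv2.morphologyEx(m,cv2.MORPH_CLOSE,np.ones((9,9),np.uint8))
    m=cv2.morphologyEx(m,cv2.MORPH_OPEN,np.ones((5,5),np.uint8))
    c=max(cv2.findContours(m,0,1)[0],key=cv2.contourArea).reshape(-1,2)
    w=pix2plane("top",c,0.045)[:,:2]
    return w,cv2.minAreaRect((w*1000).astype(np.float32))
E
python3 - <<'E'
from h import *
I=cv2.imread("pics/top0.png")[...,::-1].copy(); D=np.load("top0.npy")
w,r=blockfit(I,D); print("rect",r, cv2.boxPoints(r))
f=lambda p:(np.array(p,float)+.5)/4.2-.5+[300,150]
print("blk corners",pix2plane("top",f([(173,252),(374,380),(287,516),(90,390)]),.045)[:,:2])
P=depthxyz("top",D); 
X=P[160:230,310:425].reshape(-1,3); 
for z0,z1 in((-.01,.015),(.015,.025),(.025,.04),(.04,.06)): print(z0,((X[:,2]>z0)&(X[:,2]<z1)).sum(), np.median(X[(X[:,2]>z0)&(X[:,2]<z1)],0))
m=(X[:,2]>.024)&(X[:,2]<.042)
H=P[...,2]; v=H[150:290,300:480]
img=np.clip(v*1000*4+20,0,255).astype(np.uint8)
cv2.imwrite("pics/h0.png",cv2.resize(img,None,fx=4.2,fy=4.2,interpolation=cv2.INTER_NEAREST))
for z in(0,.032,.045): print(z,pix2plane("top",f([(458,197),(450,305),(222,140),(90,113),(490,305),(497,140),(243,175)]),z)[:,:2].round(4).tolist())
E
```

```text
rect ((552.0494384765625, 31.031673431396484), (125.08975982666016, 86.53021240234375), 58.353538513183594) [[ 4.8240195e+02  4.8728943e-01]
 [ 5.5606531e+02 -4.4913071e+01]
 [ 6.2169690e+02  6.1576057e+01]
 [ 5.4803357e+02  1.0697642e+02]]
blk corners [[ 6.22481233e-01  6.22355522e-02]
 [ 5.55961135e-01 -4.55959647e-02]
 [ 4.83025495e-01  2.87487704e-04]
 [ 5.47615834e-01  1.05322276e-01]]
-0.01 6465 [ 0.6638323  -0.00214963  0.00090988]
0.015 102 [ 0.66271654 -0.04850997  0.02067078]
0.025 1006 [ 0.67446011 -0.04134023  0.03271236]
0.04 433 [0.59446727 0.04816642 0.04595826]
0 [[0.6643, -0.1007], [0.6031, -0.096], [0.6939, 0.0323], [0.7076, 0.1067], [0.6036, -0.1184], [0.6973, -0.1227], [0.6742, 0.0203]]
0.032 [[0.6581, -0.0935], [0.5988, -0.0891], [0.6868, 0.0354], [0.7001, 0.1075], [0.5992, -0.1108], [0.6901, -0.1149], [0.6677, 0.0237]]
0.045 [[0.6556, -0.0906], [0.597, -0.0862], [0.6839, 0.0366], [0.6971, 0.1079], [0.5974, -0.1076], [0.6872, -0.1118], [0.6651, 0.0252]]
```

View pics/h0.png

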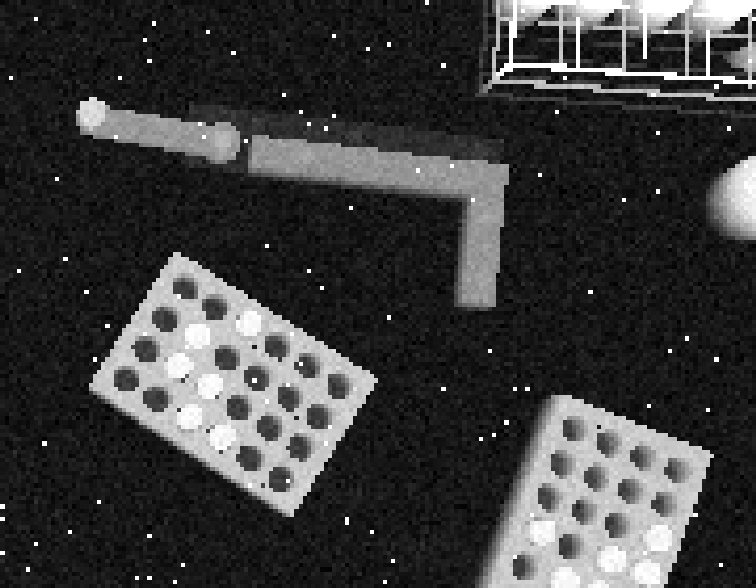

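The height map shows blue block corners at crop (175,253), (377,380), (293,516) and (91,388). The nest L's inner corner is near (468,195), the latch pivot is at (222,142) and the knob at (91,113). The choice is confirmed: it is blue and six caps are visible. Next I fit the nest and block poses from the height map.

```bash
cat >> h.py <<'E'
from scipy.optimize import minimize
def rot(t): return np.array([[np.cos(t),-np.sin(t)],[np.sin(t),np.cos(t)]])
def inbox(q,a,b,c,d): return (q[:,0]>a)&(q[:,0]<b)&(q[:,1]>c)&(q[:,1]<d)
def edgecost(q,boxes,s=.0015):
    "soft signed inside for union of boxes, in local coords"
    o=np.full(len(q),-1.)
    for a,b,c,d in boxes:
        o=np.maximum(o,np.minimum.reduce([q[:,0]-a,b-q[:,0],q[:,1]-c,d-q[:,1]]))
    return 1/(1+np.exp(-np.clip(o/s,-40,40)))
def fit(P,zlo,zhi,boxes,p0,ctr,rad):
    X=P.reshape(-1,3); X=X[np.hypot(X[:,0]-ctr[0],X[:,1]-ctr[1])<rad]
    lab=((X[:,2]>zlo)&(X[:,2]<zhi)).astype(float); ok=(X[:,2]<zhi)&(X[:,2]>-.02)
    X,lab=X[ok],lab[ok]
    f=lambda p:((edgecost((X[:,:2]-p[:2])@rot(p[2]),boxes)-lab)**2).sum()
    r=minimize(f,p0,method="Nelder-Mead",options=dict(initial_simplex=np.array(p0)+np.array([[0,0,0],[.006,0,0],[0,.006,0],[0,0,.08]]),maxiter=600,xatol=1e-5))
    return r.x,r.fun,lab.sum()
def nestfit(P,p0=(.658,-.094,-.08)):
    return fit(P,.024,.042,[(0,.018,-.018,.122),(-.06,.018,-.018,0)],p0,(.65,-.06),.085)
def blkfit(P,p0,h=(.02,.07)):
    return fit(P,h[0],h[1],[(-.043,.043,-.064,.064)],p0,p0[:2],.088)
def look():
    I,D=robot.read_camera("top"); return I,depthxyz("top",D)
E
python3 - <<'E'
from h import *
P=depthxyz("top",np.load("top0.npy"))
n=nestfit(P); print("nest",n,np.degrees(n[0][2]))
b=blkfit(P,(.552,.031,np.radians(-31.6))); print("blk",b,np.degrees(b[0][2]))
R=rot(n[0][2]); print("blk in nest",(b[0][:2]-n[0][:2])@R*1000,np.degrees(b[0][2]-n[0][2]))
print("home centre",n[0][:2]+R@[-.043,.064],"pivot",n[0][:2]+R@[.012,.139])
print("Zs bench",np.median(P[200:230,330:345,2]))
X=P[165:200,300:330].reshape(-1,3); k=X[(X[:,2]>.043)&(X[:,2]<.056)]; print("knob",len(k),np.median(k,0))
kn=(np.median(k,0)[:2]-n[0][:2])@R-[.012,.139]; print("latch ang",np.degrees(np.arctan2(-kn[0],kn[1]))+20,np.hypot(*kn))
E
```

```text
nest (array([ 0.6617699 , -0.10214214, -0.09783517]), np.float64(85.05589474808818), np.float64(727.0)) -5.605542265890358
blk (array([ 0.55390486,  0.02923762, -0.55099275]), np.float64(488.67858072403646), np.float64(1820.0)) -31.569559386614806
blk in nest [-120.18228584  120.21532843] -25.96401712072445
home centre [ 0.62522699 -0.03424799] pivot [0.68728992 0.03502101]
Zs bench 0.003412900989084755
knob 38 [0.69711868 0.10792287 0.04925583]
latch ang 17.927122818033464 0.07356144910775082
```

arm_command(targets=[{"x": 0.06,"y": 0.14,"rz": 0.12,"claw": 60},{"x": 0.12,"y": 0.28,"rz": 0.24,"claw": 60},{"x": 0.18,"y": 0.42,"rz": 0.36,"claw": 60},{"x": 0.24,"y": 0.56,"rz": 0.48,"claw": 60},{"x": 0.3,"y": 0.7,"rz": 0.6,"claw": 60},{"x": 0.3,"y": 0.7,"rz": 0.6,"claw": 60},{"x": 0.3,"y": 0.7,"rz": 0.6,"claw": 60},{"x": 0.3,"y": 0.7,"rz": 0.6,"claw": 60},{"x": 0.3,"y": 0.7,"rz": 0.6,"claw": 60},{"x": 0.3,"y": 0.7,"rz": 0.6,"claw": 60}])

```text
schema error: expected keys x, y, z, rx, ry, rz, claw
```

arm_command(targets=[{"x": 0.08,"y": 0.18,"z": 0,"rx": 0,"ry": 0,"rz": 0.1,"claw": 60},{"x": 0.3,"y": 0.7,"z": 0,"rx": 0,"ry": 0,"rz": 0.6,"claw": 60},{"x": 0.3,"y": 0.7,"z": 0,"rx": 0,"ry": 0,"rz": 0.6,"claw": 60},{"x": 0.3,"y": 0.7,"z": 0,"rx": 0,"ry": 0,"rz": 0.6,"claw": 60},{"x": 0.3,"y": 0.7,"z": 0,"rx": 0,"ry": 0,"rz": 0.6,"claw": 60},{"x": 0.3,"y": 0.7,"z": 0,"rx": 0,"ry": 0,"rz": 0.6,"claw": 60},{"x": 0.3,"y": 0.7,"z": 0,"rx": 0,"ry": 0,"rz": 0.6,"claw": 60},{"x": 0.3,"y": 0.7,"z": 0,"rx": 0,"ry": 0,"rz": 0.6,"claw": 60},{"x": 0.3,"y": 0.7,"z": 0,"rx": 0,"ry": 0,"rz": 0.6,"claw": 60},{"x": 0.3,"y": 0.7,"z": 0,"rx": 0,"ry": 0,"rz": 0.6,"claw": 60}])

```text
t: 0.93
tool_pos: [0.3967, -0.1922, 0.2324]
orientation: [-2.151, -2.288, -0.004]
force: [-0.9, -0.7, -0.3]
opening: 0.0711
gripper_force: 0.0
```

arm_command(targets=[{"x": 0.19,"y": 0.53,"z": 0,"rx": 0,"ry": 0,"rz": 0.48,"claw": 60},{"x": 0.19,"y": 0.53,"z": 0,"rx": 0,"ry": 0,"rz": 0.48,"claw": 60},{"x": 0.19,"y": 0.53,"z": 0,"rx": 0,"ry": 0,"rz": 0.48,"claw": 60},{"x": 0.19,"y": 0.53,"z": 0,"rx": 0,"ry": 0,"rz": 0.48,"claw": 60},{"x": 0.19,"y": 0.53,"z": 0,"rx": 0,"ry": 0,"rz": 0.48,"claw": 60},{"x": 0.19,"y": 0.53,"z": 0,"rx": 0,"ry": 0,"rz": 0.48,"claw": 60},{"x": 0.19,"y": 0.53,"z": 0,"rx": 0,"ry": 0,"rz": 0.48,"claw": 60},{"x": 0.19,"y": 0.53,"z": 0,"rx": 0,"ry": 0,"rz": 0.48,"claw": 60},{"x": 0.19,"y": 0.53,"z": 0,"rx": 0,"ry": 0,"rz": 0.48,"claw": 60},{"x": 0.19,"y": 0.53,"z": -0.1,"rx": 0,"ry": 0,"rz": 0.48,"claw": 60}])

```text
t: 1.77
tool_pos: [0.495, 0.0678, 0.1986]
orientation: [0.868, 3.006, 0.006]
force: [1.6, -0.7, 1.4]
opening: 0.0713
gripper_force: 0.0
```

arm_command(targets=[{"x": -0.012,"y": 0.006,"z": -0.08,"rx": 0,"ry": 0,"rz": 0.005,"claw": 60},{"x": -0.012,"y": 0.006,"z": -0.16,"rx": 0,"ry": 0,"rz": 0.005,"claw": 60},{"x": -0.012,"y": 0.006,"z": -0.24,"rx": 0,"ry": 0,"rz": 0.005,"claw": 60},{"x": -0.012,"y": 0.006,"z": -0.29,"rx": 0,"ry": 0,"rz": 0.005,"claw": 60},{"x": -0.012,"y": 0.006,"z": -0.29,"rx": 0,"ry": 0,"rz": 0.005,"claw": 60},{"x": -0.012,"y": 0.006,"z": -0.29,"rx": 0,"ry": 0,"rz": 0.005,"claw": 60}])

```text
t: 2.27
tool_pos: [0.4824, 0.0695, 0.0449]
orientation: [-0.858, -3.018, 0.002]
force: [0.1, -0.6, -0.1]
opening: 0.0714
gripper_force: 0.0
```

```bash
cat >> h.py <<'E'
def st():
    s=robot.read_state(); R=cv2.Rodrigues(s["orientation"])[0]
    print("t%.2f"%s["t"],"pos",(s["tool_pos"]*1000).round(1),"yhead %.2f"%np.degrees(np.arctan2(R[1,1],R[0,1])),"F",s["force"].round(1),"op %.1f"%(s["opening"]*1000),"q6 %.2f"%s["q"][5])
    return s,R
E
python3 -c "
from h import *
st()"
```

```text
t2.27 pos [482.4  69.5  44.9] yhead 58.25 F [ 0.1 -0.6 -0.1] op 71.4 q6 -0.98
```

arm_command(targets=[{"x": 0.008,"y": -0.005,"z": -0.034,"rx": 0,"ry": 0,"rz": 0,"claw": 60},{"x": 0.017,"y": -0.01,"z": -0.034,"rx": 0,"ry": 0,"rz": 0,"claw": 60},{"x": 0.026,"y": -0.016,"z": -0.034,"rx": 0,"ry": 0,"rz": 0,"claw": 60},{"x": 0.034,"y": -0.021,"z": -0.034,"rx": 0,"ry": 0,"rz": 0,"claw": 60},{"x": 0.043,"y": -0.026,"z": -0.034,"rx": 0,"ry": 0,"rz": 0,"claw": 60},{"x": 0.051,"y": -0.031,"z": -0.034,"rx": 0,"ry": 0,"rz": 0,"claw": 60},{"x": 0.06,"y": -0.037,"z": -0.034,"rx": 0,"ry": 0,"rz": 0,"claw": 60},{"x": 0.068,"y": -0.042,"z": -0.034,"rx": 0,"ry": 0,"rz": 0,"claw": 60},{"x": 0.077,"y": -0.047,"z": -0.034,"rx": 0,"ry": 0,"rz": 0,"claw": 60},{"x": 0.085,"y": -0.052,"z": -0.034,"rx": 0,"ry": 0,"rz": 0,"claw": 60}])

```text
t: 3.1
tool_pos: [0.5259, 0.0452, 0.0297]
orientation: [-0.853, -3.02, -0.001]
force: [-9.6, 6.0, 8.7]
opening: 0.0711
gripper_force: 5.6
```

```bash
cat >> h.py <<'E'
N=np.array([.6618,-.1021,-.0978])
def where(P,p0,rad=.088,h=(.035,.065)):
    b,f,n=blkfit(P,p0,h); R=rot(N[2]); q=(b[:2]-N[:2])@R*1000
    print("blk",b.round(4),"cost %.0f n %d"%(f,n),"in nest",q.round(1),"deg %.2f"%np.degrees(b[2]-N[2]),"| remaining",(-43-q[0]).round(1),(64-q[1]).round(1)); return b
def tooln(s):
    R=rot(N[2]); print("tool in nest",((s["tool_pos"][:2]-N[:2])@R*1000).round(1))
E
python3 -c "
from h import *
s,R=st(); tooln(s)
I,P=look(); cv2.imwrite('pics/t1.png',I[...,::-1])
X=P[150:290,300:480]; cv2.imwrite('pics/t1h.png',cv2.resize(np.clip(X[...,2]*4000+20,0,255).astype(np.uint8),None,fx=4.2,fy=4.2,interpolation=0))
where(P,(.57,.02,np.radians(-31)))
"
```

```text
t3.10 pos [525.9  45.2  29.7] yhead 58.45 F [-9.6  6.   8.7] op 71.1 q6 -1.03
tool in nest [-149.6  133.3]
blk [ 0.5697  0.0347 -0.8319] cost 0 n 11 in nest [-105.   127.1] deg -42.06 | remaining 62.0 -63.1
```

View pics/t1.png

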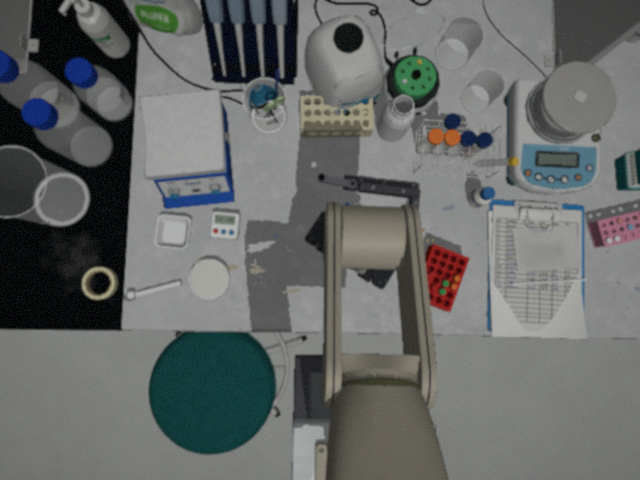

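The top view shows the arm above the block at (365,235), hiding most of it; everything else is unmoved. The side camera can measure it instead.

```bash
python3 -c "
from h import *
I,D=robot.read_camera('side'); np.save('s1.npy',D)
cv2.imwrite('pics/s1.png',cv2.resize(I[170:310,250:450,::-1],None,fx=4,fy=4,interpolation=2))
"
```

```text
(no output)
```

View pics/s1.png

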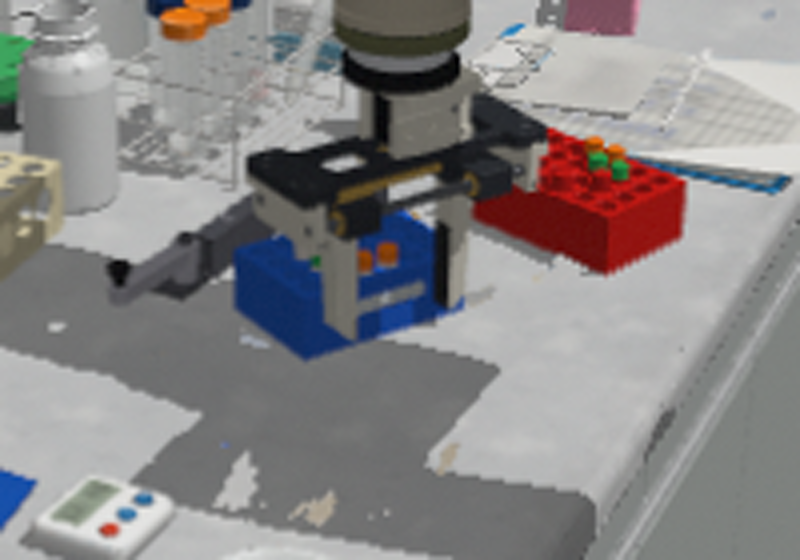

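The side crop shows both fingers against the near long face. Block bottom corners are at crop (307,358) near-left, (238,312) far-left and (462,306) near-right.

```bash
cat >> h.py <<'E'
def sidecorners(nl,fl,nr,off=(250,170),k=4.,z=0.):
    f=lambda p:(np.array(p,float)+.5)/k-.5+off
    W=pix2plane("side",f([nl,fl,nr]),z)[:,:2]; W=(W-N[:2])@rot(N[2])*1000
    print("nest-frame nl,fl,nr",W.round(1).tolist(),"len",np.hypot(*(W[1]-W[0])).round(1),np.hypot(*(W[2]-W[0])).round(1),
      "ang from short %.1f long %.1f"%(np.degrees(np.arctan2(*(W[1]-W[0])[::-1])),np.degrees(np.arctan2(*(W[0]-W[2])[::-1]))-90))
E
python3 -c "
from h import *
sidecorners((307,358),(238,312),(462,306))
sidecorners((307,320),(235,250),(462,266),z=.045)
P=depthxyz('side',np.load('s1.npy')); I=cv2.imread('pics/side0.png')
X=P.reshape(-1,3); m=(X[:,2]>.041)&(X[:,2]<.049)&(X[:,0]>.45)&(X[:,0]<.66)&(X[:,1]>-.07)&(X[:,1]<.14)
w=((X[m][:,:2]-N[:2])@rot(N[2])*1000).astype(np.float32); print(m.sum())
print(cv2.minAreaRect(w),cv2.boxPoints(cv2.minAreaRect(w)))
"
```

```text
nest-frame nl,fl,nr [[-111.1, 180.6], [-39.5, 150.2], [-164.6, 66.0]] len 77.9 126.4 ang from short -23.0 long -25.0
nest-frame nl,fl,nr [[-127.1, 207.7], [-36.6, 148.4], [-176.6, 92.3]] len 108.2 125.5 ang from short -33.2 long -23.2
433
((-111.5518569946289, 115.79132080078125), (134.01329040527344, 113.499755859375), 63.69755935668945) [[-192.11755    80.86845 ]
 [ -90.368706   30.57563 ]
 [ -30.98616   150.7142  ]
 [-132.73502   201.00702 ]]
```

```bash
python3 -c "
from h import *
ph0=-.453; L=50; n=16
def c(u):
    ph=np.linspace(ph0,ph0*(1-u),60); return np.array([np.trapezoid(np.cos(ph),dx=L*u/59),np.trapezoid(np.sin(ph),dx=L*u/59)])
o=np.array([-58,2])
for k in range(1,n+1):
    u=k/n; d=c(u)+rot(ph0*(1-u))@o-rot(ph0)@o; w=rot(N[2])@d/500
    print(k,w.round(3),round(-ph0*u/2,4))
"
```

```text
1 [ 0.004 -0.006] 0.0142
2 [ 0.007 -0.012] 0.0283
3 [ 0.011 -0.018] 0.0425
4 [ 0.015 -0.023] 0.0566
5 [ 0.02  -0.029] 0.0708
6 [ 0.024 -0.034] 0.0849
7 [ 0.029 -0.039] 0.0991
8 [ 0.033 -0.045] 0.1133
9 [ 0.038 -0.05 ] 0.1274
10 [ 0.043 -0.054] 0.1416
11 [ 0.048 -0.059] 0.1557
12 [ 0.053 -0.064] 0.1699
13 [ 0.059 -0.068] 0.184
14 [ 0.064 -0.072] 0.1982
15 [ 0.07  -0.076] 0.2123
16 [ 0.076 -0.08 ] 0.2265
```

arm_command(targets=[{"x": 0.004,"y": -0.006,"z": 0,"rx": 0,"ry": 0,"rz": 0.014,"claw": 60},{"x": 0.007,"y": -0.012,"z": 0,"rx": 0,"ry": 0,"rz": 0.028,"claw": 60},{"x": 0.011,"y": -0.018,"z": 0,"rx": 0,"ry": 0,"rz": 0.0425,"claw": 60},{"x": 0.015,"y": -0.023,"z": 0,"rx": 0,"ry": 0,"rz": 0.0565,"claw": 60},{"x": 0.02,"y": -0.029,"z": 0,"rx": 0,"ry": 0,"rz": 0.071,"claw": 60},{"x": 0.024,"y": -0.034,"z": 0,"rx": 0,"ry": 0,"rz": 0.085,"claw": 60},{"x": 0.029,"y": -0.039,"z": 0,"rx": 0,"ry": 0,"rz": 0.099,"claw": 60},{"x": 0.033,"y": -0.045,"z": 0,"rx": 0,"ry": 0,"rz": 0.113,"claw": 60}])

```text
t: 3.87
tool_pos: [0.5422, 0.0225, 0.0295]
orientation: [-0.505, -3.098, -0.001]
force: [-8.0, 4.7, 7.3]
opening: 0.0708
gripper_force: 4.7
```

arm_command(targets=[{"x": 0.005,"y": -0.005,"z": 0,"rx": 0,"ry": 0,"rz": 0.014,"claw": 60},{"x": 0.01,"y": -0.009,"z": 0,"rx": 0,"ry": 0,"rz": 0.028,"claw": 60},{"x": 0.015,"y": -0.014,"z": 0,"rx": 0,"ry": 0,"rz": 0.0425,"claw": 60},{"x": 0.02,"y": -0.019,"z": 0,"rx": 0,"ry": 0,"rz": 0.0565,"claw": 60},{"x": 0.026,"y": -0.023,"z": 0,"rx": 0,"ry": 0,"rz": 0.071,"claw": 60},{"x": 0.031,"y": -0.027,"z": 0,"rx": 0,"ry": 0,"rz": 0.085,"claw": 60},{"x": 0.037,"y": -0.031,"z": 0,"rx": 0,"ry": 0,"rz": 0.099,"claw": 60},{"x": 0.043,"y": -0.035,"z": 0,"rx": 0,"ry": 0,"rz": 0.113,"claw": 60},{"x": 0.043,"y": -0.035,"z": 0,"rx": 0,"ry": 0,"rz": 0.113,"claw": 60}])

```text
t: 4.62
tool_pos: [0.5641, 0.0041, 0.0294]
orientation: [-0.152, -3.136, -0.0]
force: [-7.1, -0.1, 4.7]
opening: 0.0712
gripper_force: 3.3
```

```bash
python3 -c "
from h import *
s,R=st(); tooln(s)
I,D=robot.read_camera('side'); np.save('s2.npy',D)
cv2.imwrite('pics/s2.png',cv2.resize(I[170:310,250:450,::-1],None,fx=4,fy=4,interpolation=2))
"
```

```text
t4.62 pos [564.1   4.1  29.4] yhead 84.44 F [-7.1 -0.1  4.7] op 71.2 q6 -1.56
tool in nest [-107.6   96.1]
```

View pics/s2.png

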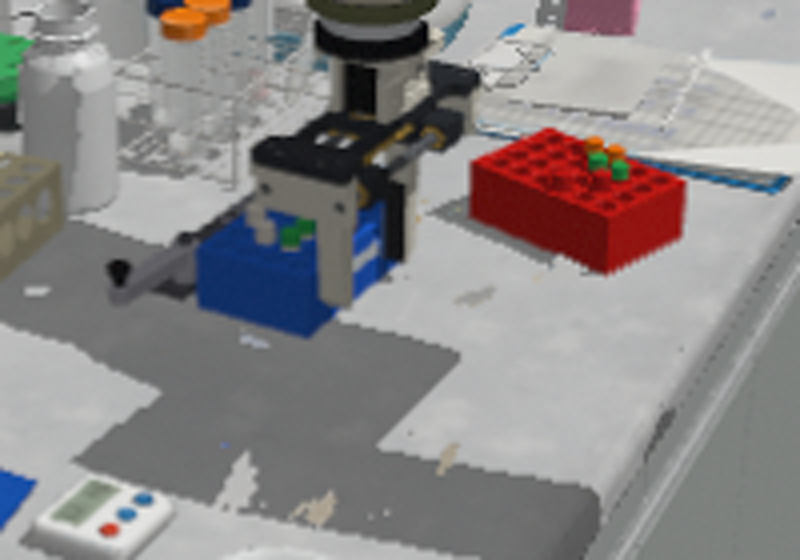

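The side crop shows the block now parallel to the nest. Free-end bottom corners are at (307,337) and (200,307). Next I compute the end-push pose.

```bash
python3 -c "
from h import *
sidecorners((307,337),(200,306),(400,262))
sidecorners((307,293),(198,258),(400,220),z=.045)
# end push pre-pose: tool at nest (-49,195)
s,R=st(); print((rot(N[2])@([-49,200])/1000+N[:2]-s['tool_pos'][:2])/.5, -np.pi/2/2)
"
```

```text
nest-frame nl,fl,nr [[-96.8, 156.4], [-12.9, 156.1], [-97.5, 30.3]] len 83.9 126.1 ang from short -0.2 long -0.3
nest-frame nl,fl,nr [[-108.7, 176.5], [-21.9, 170.7], [-108.9, 53.0]] len 87.0 123.5 ang from short -3.8 long -0.1
t4.67 pos [564.1   4.1  29.4] yhead 84.37 F [-5.6  0.5  4.9] op 71.2 q6 -1.56
[0.13695911 0.19523547] -0.7853981633974483
```

arm_command(targets=[{"x": -0.05,"y": 0.005,"z": 0,"rx": 0,"ry": 0,"rz": 0,"claw": 150},{"x": -0.05,"y": 0.005,"z": 0.08,"rx": 0,"ry": 0,"rz": 0,"claw": 150},{"x": -0.05,"y": 0.005,"z": 0.16,"rx": 0,"ry": 0,"rz": 0,"claw": 150},{"x": -0.04,"y": 0.06,"z": 0.24,"rx": 0,"ry": 0,"rz": -0.06,"claw": 150},{"x": 0.0,"y": 0.1,"z": 0.24,"rx": 0,"ry": 0,"rz": -0.12,"claw": 150},{"x": 0.05,"y": 0.15,"z": 0.24,"rx": 0,"ry": 0,"rz": -0.18,"claw": 150},{"x": 0.1,"y": 0.2,"z": 0.24,"rx": 0,"ry": 0,"rz": -0.24,"claw": 150},{"x": 0.137,"y": 0.21,"z": 0.24,"rx": 0,"ry": 0,"rz": -0.3,"claw": 150},{"x": 0.137,"y": 0.21,"z": 0.24,"rx": 0,"ry": 0,"rz": -0.36,"claw": 150},{"x": 0.137,"y": 0.21,"z": 0.24,"rx": 0,"ry": 0,"rz": -0.42,"claw": 150}])

```text
t: 5.5
tool_pos: [0.6344, 0.1101, 0.1493]
orientation: [1.428, 2.798, 0.0]
force: [0.4, 0.5, 0.3]
opening: 0.0383
gripper_force: 0.0
```

arm_command(targets=[{"x": 0,"y": 0,"z": 0,"rx": 0,"ry": 0,"rz": -0.365,"claw": 150},{"x": 0,"y": 0,"z": 0,"rx": 0,"ry": 0,"rz": -0.365,"claw": 150},{"x": 0,"y": 0,"z": 0,"rx": 0,"ry": 0,"rz": -0.365,"claw": 150},{"x": 0,"y": 0,"z": 0,"rx": 0,"ry": 0,"rz": -0.365,"claw": 150},{"x": 0,"y": 0,"z": 0,"rx": 0,"ry": 0,"rz": -0.365,"claw": 150},{"x": 0,"y": 0,"z": 0,"rx": 0,"ry": 0,"rz": -0.365,"claw": 150},{"x": 0,"y": 0,"z": 0,"rx": 0,"ry": 0,"rz": -0.365,"claw": 150},{"x": 0,"y": 0,"z": 0,"rx": 0,"ry": 0,"rz": -0.365,"claw": 150}])

```text
t: 6.17
tool_pos: [0.6335, 0.1092, 0.1495]
orientation: [2.324, 2.113, 0.001]
force: [0.2, 0.2, -0.3]
opening: 0.0385
gripper_force: 0.0
```

```bash
python3 -c "
from h import *
s,R=st(); tooln(s)
I,P=look(); 
where(P,(.613,.005,N[2]),h=(.035,.065))
print((rot(N[2])@([-49,204])/1000+N[:2]-s['tool_pos'][:2])/.5)
V=P[150:290,300:480]; cv2.imwrite('pics/h3.png',cv2.resize(np.hstack([I[150:290,300:480,1],np.clip(V[...,2]*4000+20,0,255).astype(np.uint8)]),None,fx=2.2,fy=2.2,interpolation=0))
"
```

```text
t6.17 pos [633.5 109.2 149.5] yhead -5.43 F [ 0.2  0.2 -0.3] op 38.5 q6 0.19
tool in nest [-48.8 207.5]
blk [ 6.178e-01  3.000e-04 -9.090e-02] cost 294 n 970 in nest [-53.8  97.6] deg 0.40 | remaining 10.8 -33.6
[-0.00104702 -0.00702753]
```

arm_command(targets=[{"x": 0,"y": 0,"z": -0.08,"rx": 0,"ry": 0,"rz": -0.002,"claw": 150},{"x": 0,"y": 0,"z": -0.16,"rx": 0,"ry": 0,"rz": -0.002,"claw": 150},{"x": 0,"y": 0,"z": -0.241,"rx": 0,"ry": 0,"rz": -0.002,"claw": 150},{"x": -0.002,"y": -0.02,"z": -0.241,"rx": 0,"ry": 0,"rz": -0.002,"claw": 150},{"x": -0.004,"y": -0.04,"z": -0.241,"rx": 0,"ry": 0,"rz": -0.002,"claw": 150},{"x": -0.005,"y": -0.05,"z": -0.241,"rx": 0,"ry": 0,"rz": -0.002,"claw": 150},{"x": -0.006,"y": -0.06,"z": -0.241,"rx": 0,"ry": 0,"rz": -0.002,"claw": 150},{"x": -0.007,"y": -0.07,"z": -0.241,"rx": 0,"ry": 0,"rz": -0.002,"claw": 150},{"x": -0.008,"y": -0.08,"z": -0.241,"rx": 0,"ry": 0,"rz": -0.002,"claw": 150},{"x": -0.009,"y": -0.09,"z": -0.241,"rx": 0,"ry": 0,"rz": -0.002,"claw": 150}])

```text
t: 7.05
tool_pos: [0.6314, 0.0657, 0.0321]
orientation: [2.33, 2.104, 0.011]
force: [1.5, 9.2, 6.8]
opening: 0.0382
gripper_force: 5.0
```

arm_command(targets=[{"x": -0.001,"y": -0.007,"z": 0,"rx": 0,"ry": 0,"rz": 0,"claw": 150},{"x": -0.001,"y": -0.014,"z": 0,"rx": 0,"ry": 0,"rz": 0,"claw": 150},{"x": -0.002,"y": -0.02,"z": 0,"rx": 0,"ry": 0,"rz": 0,"claw": 150}])

```text
t: 7.3
tool_pos: [0.6304, 0.056, 0.0322]
orientation: [2.33, 2.105, 0.011]
force: [1.8, 9.9, 6.3]
opening: 0.0384
gripper_force: 4.8
```

```bash
python3 -c "
from h import *
s,R=st(); tooln(s)"
```

```text
t7.30 pos [630.4  56.   32.2] yhead -5.81 F [1.8 9.9 6.3] op 38.4 q6 0.11
tool in nest [-46.7 154.3]
```

arm_command(targets=[{"x": 0,"y": -0.004,"z": 0,"rx": 0,"ry": 0,"rz": 0,"claw": 150},{"x": -0.001,"y": -0.008,"z": 0,"rx": 0,"ry": 0,"rz": 0,"claw": 150},{"x": -0.001,"y": -0.012,"z": 0,"rx": 0,"ry": 0,"rz": 0,"claw": 150}])

```text
t: 7.55
tool_pos: [0.6298, 0.0502, 0.0321]
orientation: [2.33, 2.105, 0.01]
force: [-0.1, 10.2, 6.5]
opening: 0.0383
gripper_force: 5.0
```

arm_command(targets=[{"x": 0,"y": -0.002,"z": 0,"rx": 0,"ry": 0,"rz": 0,"claw": 150},{"x": 0,"y": -0.004,"z": 0,"rx": 0,"ry": 0,"rz": 0,"claw": 150},{"x": 0,"y": -0.004,"z": 0,"rx": 0,"ry": 0,"rz": 0,"claw": 150}])

```text
t: 7.8
tool_pos: [0.6297, 0.0481, 0.0321]
orientation: [2.33, 2.105, 0.01]
force: [1.2, 8.4, 7.5]
opening: 0.0385
gripper_force: 4.5
```

arm_command(targets=[{"x": 0,"y": -0.002,"z": 0,"rx": 0,"ry": 0,"rz": 0,"claw": 150},{"x": 0,"y": -0.004,"z": 0,"rx": 0,"ry": 0,"rz": 0,"claw": 150},{"x": 0,"y": -0.004,"z": 0,"rx": 0,"ry": 0,"rz": 0,"claw": 150}])

```text
t: 8.05
tool_pos: [0.6297, 0.0462, 0.0321]
orientation: [2.33, 2.105, 0.01]
force: [-0.1, 9.6, 6.9]
opening: 0.0381
gripper_force: 4.7
```

```bash
python3 -c "
from h import *
s,R=st(); tooln(s)"
```

```text
t8.05 pos [629.7  46.2  32.1] yhead -5.80 F [-0.1  9.6  6.9] op 38.1 q6 0.09
tool in nest [-46.5 144.5]
```

arm_command(targets=[{"x": 0,"y": -0.002,"z": 0,"rx": 0,"ry": 0,"rz": 0,"claw": 150},{"x": 0,"y": -0.002,"z": 0,"rx": 0,"ry": 0,"rz": 0,"claw": 150}])

```text
t: 8.22
tool_pos: [0.6297, 0.0453, 0.0321]
orientation: [2.33, 2.105, 0.01]
force: [-0.1, 9.0, 7.5]
opening: 0.0385
gripper_force: 4.7
```

arm_command(targets=[{"x": 0,"y": -0.002,"z": 0,"rx": 0,"ry": 0,"rz": 0,"claw": 150},{"x": 0,"y": -0.002,"z": 0,"rx": 0,"ry": 0,"rz": 0,"claw": 150}])

```text
t: 8.38
tool_pos: [0.6296, 0.0443, 0.0321]
orientation: [2.33, 2.105, 0.01]
force: [-0.6, 9.8, 6.9]
opening: 0.0382
gripper_force: 4.8
```

arm_command(targets=[{"x": 0,"y": -0.002,"z": 0,"rx": 0,"ry": 0,"rz": 0,"claw": 150},{"x": 0,"y": -0.002,"z": 0,"rx": 0,"ry": 0,"rz": 0,"claw": 150}])

```text
t: 8.55
tool_pos: [0.6296, 0.0433, 0.0321]
orientation: [2.33, 2.105, 0.01]
force: [0.4, 9.6, 7.7]
opening: 0.0382
gripper_force: 4.8
```

arm_command(targets=[{"x": 0,"y": -0.002,"z": 0,"rx": 0,"ry": 0,"rz": 0,"claw": 150},{"x": 0,"y": -0.002,"z": 0,"rx": 0,"ry": 0,"rz": 0,"claw": 150}])

```text
t: 8.72
tool_pos: [0.6296, 0.0423, 0.0321]
orientation: [2.33, 2.105, 0.01]
force: [1.3, 10.1, 7.0]
opening: 0.0382
gripper_force: 4.8
```

```bash
python3 -c "
from h import *
s,R=st(); tooln(s)
I,P=look(); where(P,(.617,-.025,N[2]))
I,D=robot.read_camera('side'); cv2.imwrite('pics/s3.png',cv2.resize(I[170:290,270:430,::-1],None,fx=5,fy=5,interpolation=2))"
```

```text
t8.72 pos [629.6  42.3  32.1] yhead -5.81 F [ 1.3 10.1  7. ] op 38.2 q6 0.08
tool in nest [-46.1 140.6]
blk [ 0.6143 -0.0294 -0.0795] cost 282 n 732 in nest [-54.4  67.7] deg 1.05 | remaining 11.4 -3.7
```

View pics/s3.png

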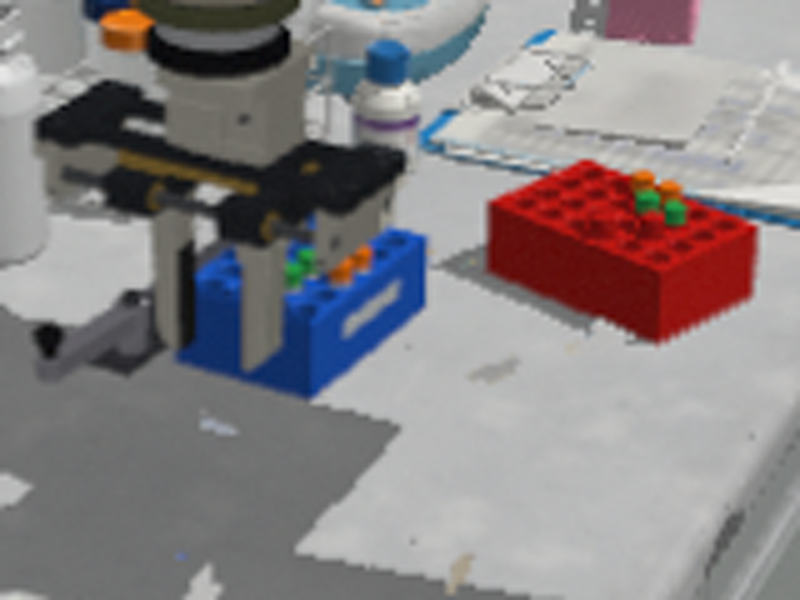

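The side crop shows the block flush to the fingertips, with near-bottom corners at (310,397) and (425,298). Everything else is in place. The top fit says 3.7 mm remain along y and about 11 mm to the fence. I'll push 2 mm more, then retreat and go round to push the long face.

arm_command(targets=[{"x": 0,"y": -0.002,"z": 0,"rx": 0,"ry": 0,"rz": 0,"claw": 150},{"x": 0,"y": -0.004,"z": 0,"rx": 0,"ry": 0,"rz": 0,"claw": 150},{"x": 0,"y": -0.004,"z": 0,"rx": 0,"ry": 0,"rz": 0,"claw": 150}])

```text
t: 9.07
tool_pos: [0.6297, 0.0403, 0.0321]
orientation: [2.33, 2.105, 0.01]
force: [-0.0, 9.9, 7.0]
opening: 0.0383
gripper_force: 4.7
```

arm_command(targets=[{"x": 0.004,"y": 0.04,"z": 0,"rx": 0,"ry": 0,"rz": 0,"claw": 90},{"x": 0.004,"y": 0.04,"z": 0.08,"rx": 0,"ry": 0,"rz": 0,"claw": 90},{"x": 0.004,"y": 0.04,"z": 0.16,"rx": 0,"ry": 0,"rz": 0.06,"claw": 90},{"x": -0.04,"y": 0.02,"z": 0.24,"rx": 0,"ry": 0,"rz": 0.12,"claw": 90},{"x": -0.12,"y": -0.02,"z": 0.24,"rx": 0,"ry": 0,"rz": 0.18,"claw": 90},{"x": -0.2,"y": -0.08,"z": 0.24,"rx": 0,"ry": 0,"rz": 0.24,"claw": 90},{"x": -0.24,"y": -0.12,"z": 0.24,"rx": 0,"ry": 0,"rz": 0.3,"claw": 90},{"x": -0.24,"y": -0.12,"z": 0.24,"rx": 0,"ry": 0,"rz": 0.36,"claw": 90},{"x": -0.24,"y": -0.12,"z": 0.24,"rx": 0,"ry": 0,"rz": 0.42,"claw": 90},{"x": -0.24,"y": -0.12,"z": 0.24,"rx": 0,"ry": 0,"rz": 0.48,"claw": 90}])

```text
t: 9.9
tool_pos: [0.5073, -0.0226, 0.1504]
orientation: [1.088, 2.944, 0.001]
force: [0.7, -0.4, 0.1]
opening: 0.0602
gripper_force: 0.0
```

arm_command(targets=[{"x": 0,"y": 0,"z": 0,"rx": 0,"ry": 0,"rz": 0.06,"claw": 90},{"x": 0,"y": 0,"z": 0,"rx": 0,"ry": 0,"rz": 0.12,"claw": 90},{"x": 0,"y": 0,"z": 0,"rx": 0,"ry": 0,"rz": 0.18,"claw": 90},{"x": 0,"y": 0,"z": 0,"rx": 0,"ry": 0,"rz": 0.24,"claw": 90},{"x": 0,"y": 0,"z": 0,"rx": 0,"ry": 0,"rz": 0.3,"claw": 90},{"x": 0,"y": 0,"z": 0,"rx": 0,"ry": 0,"rz": 0.306,"claw": 90},{"x": 0,"y": 0,"z": 0,"rx": 0,"ry": 0,"rz": 0.306,"claw": 90}])

```text
t: 10.48
tool_pos: [0.5076, -0.0219, 0.1497]
orientation: [0.162, 3.135, -0.0]
force: [-0.3, 0.4, 0.2]
opening: 0.0598
gripper_force: 0.0
```

```bash
python3 -c "
from h import *
s,R=st(); tooln(s)
I,P=look(); b=where(P,(.614,-.031,N[2])); print(nestfit(P))
print((rot(N[2])@([-130,64])/1000+N[:2]-s['tool_pos'][:2])/.5)"
```

```text
t10.48 pos [507.6 -21.9 149.7] yhead 84.08 F [-0.3  0.4  0.2] op 59.8 q6 -1.61
tool in nest [-161.2   64.8]
blk [ 0.6145 -0.0323 -0.095 ] cost 325 n 1014 in nest [-53.9  64.9] deg 0.16 | remaining 10.9 -0.9
(array([ 0.66129317, -0.10151224, -0.10236726]), np.float64(153.1954878040323), np.float64(652.0))
[ 0.06204709 -0.00764381]
```

arm_command(targets=[{"x": 0,"y": 0,"z": -0.08,"rx": 0,"ry": 0,"rz": 0.002,"claw": 90},{"x": 0,"y": 0,"z": -0.16,"rx": 0,"ry": 0,"rz": 0.002,"claw": 90},{"x": 0,"y": 0,"z": -0.242,"rx": 0,"ry": 0,"rz": 0.002,"claw": 90},{"x": 0.04,"y": -0.004,"z": -0.242,"rx": 0,"ry": 0,"rz": 0.002,"claw": 90},{"x": 0.08,"y": -0.008,"z": -0.242,"rx": 0,"ry": 0,"rz": 0.002,"claw": 90},{"x": 0.09,"y": -0.009,"z": -0.242,"rx": 0,"ry": 0,"rz": 0.002,"claw": 90},{"x": 0.1,"y": -0.01,"z": -0.242,"rx": 0,"ry": 0,"rz": 0.002,"claw": 90},{"x": 0.11,"y": -0.011,"z": -0.242,"rx": 0,"ry": 0,"rz": 0.002,"claw": 90},{"x": 0.116,"y": -0.0115,"z": -0.242,"rx": 0,"ry": 0,"rz": 0.002,"claw": 90},{"x": 0.122,"y": -0.012,"z": -0.242,"rx": 0,"ry": 0,"rz": 0.002,"claw": 90}])

```text
t: 11.37
tool_pos: [0.5663, -0.0275, 0.0279]
orientation: [-0.153, -3.134, -0.0]
force: [-11.8, 0.6, 8.8]
opening: 0.06
gripper_force: 5.9
```

arm_command(targets=[{"x": 0.002,"y": 0,"z": 0,"rx": 0,"ry": 0,"rz": 0,"claw": 90},{"x": 0.004,"y": 0,"z": 0,"rx": 0,"ry": 0,"rz": 0,"claw": 90},{"x": 0.004,"y": 0,"z": 0,"rx": 0,"ry": 0,"rz": 0,"claw": 90}])

```text
t: 11.62
tool_pos: [0.5684, -0.0276, 0.0279]
orientation: [-0.153, -3.135, 0.0]
force: [-9.4, -0.0, 6.1]
opening: 0.06
gripper_force: 4.3
```

arm_command(targets=[{"x": 0.002,"y": 0,"z": 0,"rx": 0,"ry": 0,"rz": 0,"claw": 90},{"x": 0.002,"y": 0,"z": 0,"rx": 0,"ry": 0,"rz": 0,"claw": 90}])

```text
t: 11.78
tool_pos: [0.5693, -0.0276, 0.0279]
orientation: [-0.153, -3.135, 0.0]
force: [-9.3, 0.8, 7.1]
opening: 0.0601
gripper_force: 4.4
```

```bash
python3 -c "
from h import *
s,R=st(); tooln(s)"
```

```text
t11.78 pos [569.3 -27.6  27.9] yhead 84.40 F [-9.3  0.8  7.1] op 60.1 q6 -1.61
tool in nest [-99.3  65.2]
```

arm_command(targets=[{"x": 0.002,"y": 0,"z": 0,"rx": 0,"ry": 0,"rz": 0,"claw": 90},{"x": 0.004,"y": 0,"z": 0,"rx": 0,"ry": 0,"rz": 0,"claw": 90},{"x": 0.004,"y": 0,"z": 0,"rx": 0,"ry": 0,"rz": 0,"claw": 90}])

```text
t: 12.03
tool_pos: [0.5714, -0.0276, 0.0279]
orientation: [-0.153, -3.135, 0.0]
force: [-8.3, -0.4, 6.4]
opening: 0.06
gripper_force: 4.2
```

arm_command(targets=[{"x": 0.002,"y": 0,"z": 0,"rx": 0,"ry": 0,"rz": 0,"claw": 90},{"x": 0.002,"y": 0,"z": 0,"rx": 0,"ry": 0,"rz": 0,"claw": 90}])

```text
t: 12.2
tool_pos: [0.5719, -0.0276, 0.0278]
orientation: [-0.153, -3.134, 0.0]
force: [-11.2, 0.2, 8.6]
opening: 0.0602
gripper_force: 5.7
```

arm_command(targets=[{"x": 0.002,"y": 0,"z": 0,"rx": 0,"ry": 0,"rz": 0,"claw": 90},{"x": 0.002,"y": 0,"z": 0,"rx": 0,"ry": 0,"rz": 0,"claw": 90}])

```text
t: 12.37
tool_pos: [0.5719, -0.0276, 0.0278]
orientation: [-0.153, -3.131, 0.0]
force: [-17.7, -0.2, 13.3]
opening: 0.0601
gripper_force: 8.6
```

arm_command(targets=[{"x": 0.002,"y": 0,"z": 0,"rx": 0,"ry": 0,"rz": 0,"claw": 90},{"x": 0.002,"y": 0,"z": 0,"rx": 0,"ry": 0,"rz": 0,"claw": 90}])

```text
t: 12.53
tool_pos: [0.5719, -0.0275, 0.0278]
orientation: [-0.153, -3.129, 0.0]
force: [-23.1, -0.4, 17.3]
opening: 0.0603
gripper_force: 11.3
```

arm_command(targets=[{"x": -0.02,"y": 0.002,"z": 0,"rx": 0,"ry": 0,"rz": 0,"claw": 150},{"x": -0.05,"y": 0.005,"z": 0.08,"rx": 0,"ry": 0,"rz": 0,"claw": 150},{"x": -0.05,"y": 0.005,"z": 0.16,"rx": 0,"ry": 0,"rz": 0,"claw": 150},{"x": -0.05,"y": 0.08,"z": 0.24,"rx": 0,"ry": 0,"rz": -0.06,"claw": 150},{"x": -0.02,"y": 0.15,"z": 0.24,"rx": 0,"ry": 0,"rz": -0.12,"claw": 150},{"x": 0.04,"y": 0.2,"z": 0.24,"rx": 0,"ry": 0,"rz": -0.18,"claw": 150},{"x": 0.08,"y": 0.26,"z": 0.24,"rx": 0,"ry": 0,"rz": -0.24,"claw": 150},{"x": 0.11,"y": 0.26,"z": 0.24,"rx": 0,"ry": 0,"rz": -0.3,"claw": 150},{"x": 0.11,"y": 0.26,"z": 0.24,"rx": 0,"ry": 0,"rz": -0.36,"claw": 150},{"x": 0.11,"y": 0.26,"z": 0.24,"rx": 0,"ry": 0,"rz": -0.42,"claw": 150}])

```text
t: 13.37
tool_pos: [0.6316, 0.1033, 0.148]
orientation: [1.426, 2.799, 0.001]
force: [0.2, -0.7, -0.0]
opening: 0.0384
gripper_force: 0.0
```

arm_command(targets=[{"x": 0,"y": 0,"z": 0,"rx": 0,"ry": 0,"rz": -0.06,"claw": 150},{"x": 0,"y": 0,"z": 0,"rx": 0,"ry": 0,"rz": -0.12,"claw": 150},{"x": 0,"y": 0,"z": 0,"rx": 0,"ry": 0,"rz": -0.18,"claw": 150},{"x": 0,"y": 0,"z": 0,"rx": 0,"ry": 0,"rz": -0.24,"claw": 150},{"x": 0,"y": 0,"z": 0,"rx": 0,"ry": 0,"rz": -0.3,"claw": 150},{"x": 0,"y": 0,"z": 0,"rx": 0,"ry": 0,"rz": -0.36,"claw": 150},{"x": 0,"y": 0,"z": 0,"rx": 0,"ry": 0,"rz": -0.365,"claw": 150},{"x": 0,"y": 0,"z": 0,"rx": 0,"ry": 0,"rz": -0.365,"claw": 150}])

```text
t: 14.03
tool_pos: [0.6311, 0.1023, 0.1481]
orientation: [2.323, 2.115, 0.001]
force: [0.1, -1.1, -0.5]
opening: 0.0384
gripper_force: 0.0
```

```bash
python3 -c "
from h import *
s,R=st(); tooln(s)
I,P=look(); b=where(P,(.625,-.034,N[2]))"
```

```text
t14.03 pos [631.1 102.3 148.1] yhead -5.37 F [ 0.1 -1.1 -0.5] op 38.4 q6 0.17
tool in nest [-50.5 200.5]
blk [ 0.6255 -0.033  -0.0952] cost 292 n 834 in nest [-42.9  65.3] deg 0.15 | remaining -0.1 -1.3
```

arm_command(targets=[{"x": 0.01,"y": -0.001,"z": -0.08,"rx": 0,"ry": 0,"rz": -0.002,"claw": 150},{"x": 0.01,"y": -0.001,"z": -0.16,"rx": 0,"ry": 0,"rz": -0.002,"claw": 150},{"x": 0.01,"y": -0.001,"z": -0.238,"rx": 0,"ry": 0,"rz": -0.002,"claw": 150},{"x": 0.007,"y": -0.03,"z": -0.238,"rx": 0,"ry": 0,"rz": -0.002,"claw": 150},{"x": 0.003,"y": -0.07,"z": -0.238,"rx": 0,"ry": 0,"rz": -0.002,"claw": 150},{"x": 0,"y": -0.1,"z": -0.238,"rx": 0,"ry": 0,"rz": -0.002,"claw": 150},{"x": -0.001,"y": -0.11,"z": -0.238,"rx": 0,"ry": 0,"rz": -0.002,"claw": 150},{"x": -0.001,"y": -0.115,"z": -0.238,"rx": 0,"ry": 0,"rz": -0.002,"claw": 150},{"x": -0.001,"y": -0.115,"z": -0.238,"rx": 0,"ry": 0,"rz": -0.002,"claw": 150}])

```text
t: 14.83
tool_pos: [0.6318, 0.0441, 0.0304]
orientation: [2.329, 2.106, 0.003]
force: [0.7, 0.5, 0.8]
opening: 0.0385
gripper_force: 0.0
```

arm_command(targets=[{"x": 0,"y": -0.003,"z": 0,"rx": 0,"ry": 0,"rz": 0,"claw": 150},{"x": 0,"y": -0.003,"z": 0,"rx": 0,"ry": 0,"rz": 0,"claw": 150}])

```text
t: 15.0
tool_pos: [0.6311, 0.0437, 0.0293]
orientation: [2.328, 2.108, 0.001]
force: [0.1, 1.1, 0.1]
opening: 0.0383
gripper_force: 0.0
```

arm_command(targets=[{"x": 0,"y": -0.003,"z": 0,"rx": 0,"ry": 0,"rz": 0,"claw": 150},{"x": 0,"y": -0.003,"z": 0,"rx": 0,"ry": 0,"rz": 0,"claw": 150}])

```text
t: 15.17
tool_pos: [0.6307, 0.0422, 0.0286]
orientation: [2.329, 2.108, 0.0]
force: [0.1, 0.4, -0.3]
opening: 0.0386
gripper_force: 0.0
```

```bash
python3 -c "
from h import *
s,R=st(); tooln(s)"
```

```text
t15.17 pos [630.7  42.2  28.6] yhead -5.69 F [ 0.1  0.4 -0.3] op 38.6 q6 0.08
tool in nest [-45.1 140.5]
```

arm_command(targets=[{"x": 0,"y": -0.003,"z": 0,"rx": 0,"ry": 0,"rz": 0,"claw": 150},{"x": 0,"y": -0.003,"z": 0,"rx": 0,"ry": 0,"rz": 0,"claw": 150}])

```text
t: 15.33
tool_pos: [0.6306, 0.0409, 0.0284]
orientation: [-2.329, -2.108, -0.001]
force: [-0.6, 1.8, 0.1]
opening: 0.0381
gripper_force: 1.3
```

arm_command(targets=[{"x": 0,"y": -0.002,"z": 0,"rx": 0,"ry": 0,"rz": 0,"claw": 150},{"x": 0,"y": -0.002,"z": 0,"rx": 0,"ry": 0,"rz": 0,"claw": 150}])

```text
t: 15.5
tool_pos: [0.6305, 0.0405, 0.0285]
orientation: [-2.328, -2.107, -0.002]
force: [-1.0, 5.8, 1.2]
opening: 0.0382
gripper_force: 2.9
```

arm_command(targets=[{"x": 0,"y": -0.002,"z": 0,"rx": 0,"ry": 0,"rz": 0,"claw": 150},{"x": 0,"y": -0.002,"z": 0,"rx": 0,"ry": 0,"rz": 0,"claw": 150}])

```text
t: 15.67
tool_pos: [0.6305, 0.0398, 0.0285]
orientation: [-2.328, -2.107, -0.002]
force: [-0.6, 6.5, 0.8]
opening: 0.0382
gripper_force: 3.3
```

arm_command(targets=[{"x": 0,"y": -0.002,"z": 0,"rx": 0,"ry": 0,"rz": 0,"claw": 150},{"x": 0,"y": -0.002,"z": 0,"rx": 0,"ry": 0,"rz": 0,"claw": 150}])

```text
t: 15.83
tool_pos: [0.6304, 0.0395, 0.0285]
orientation: [-2.327, -2.107, -0.003]
force: [-1.4, 9.2, 1.6]
opening: 0.0381
gripper_force: 4.8
```

arm_command(targets=[{"x": 0,"y": -0.002,"z": 0,"rx": 0,"ry": 0,"rz": 0,"claw": 150},{"x": 0,"y": -0.002,"z": 0,"rx": 0,"ry": 0,"rz": 0,"claw": 150}])

```text
t: 16.0
tool_pos: [0.6304, 0.0395, 0.0285]
orientation: [-2.326, -2.107, -0.004]
force: [0.0, 13.8, 0.8]
opening: 0.0383
gripper_force: 6.8
```

arm_command(targets=[{"x": 0,"y": -0.002,"z": 0,"rx": 0,"ry": 0,"rz": 0,"claw": 150},{"x": 0,"y": -0.002,"z": 0,"rx": 0,"ry": 0,"rz": 0,"claw": 150}])

```text
t: 16.17
tool_pos: [0.6304, 0.0394, 0.0285]
orientation: [-2.325, -2.106, -0.005]
force: [-1.0, 17.7, 2.5]
opening: 0.0386
gripper_force: 8.8
```

arm_command(targets=[{"x": 0,"y": -0.002,"z": 0,"rx": 0,"ry": 0,"rz": 0,"claw": 150},{"x": 0,"y": -0.002,"z": 0,"rx": 0,"ry": 0,"rz": 0,"claw": 150}])

```text
t: 16.33
tool_pos: [0.6303, 0.0394, 0.0285]
orientation: [-2.324, -2.106, -0.006]
force: [-1.4, 21.6, 2.1]
opening: 0.0381
gripper_force: 10.7
```

The stop is reached: the fingers stalled while the force rose to 21.6 N. I'll retreat upward, turn for the latch and check the block pose.

arm_command(targets=[{"x": 0.005,"y": 0.05,"z": 0,"rx": 0,"ry": 0,"rz": 0,"claw": 255},{"x": 0.007,"y": 0.07,"z": 0.08,"rx": 0,"ry": 0,"rz": -0.04,"claw": 255},{"x": 0.007,"y": 0.07,"z": 0.16,"rx": 0,"ry": 0,"rz": -0.1,"claw": 255},{"x": 0,"y": 0.1,"z": 0.24,"rx": 0,"ry": 0,"rz": -0.16,"claw": 255},{"x": -0.04,"y": 0.16,"z": 0.3,"rx": 0,"ry": 0,"rz": -0.22,"claw": 255},{"x": -0.08,"y": 0.24,"z": 0.3,"rx": 0,"ry": 0,"rz": -0.28,"claw": 255},{"x": -0.08,"y": 0.32,"z": 0.3,"rx": 0,"ry": 0,"rz": -0.34,"claw": 255},{"x": -0.08,"y": 0.4,"z": 0.3,"rx": 0,"ry": 0,"rz": -0.4,"claw": 255},{"x": -0.08,"y": 0.4,"z": 0.3,"rx": 0,"ry": 0,"rz": -0.46,"claw": 255},{"x": -0.08,"y": 0.4,"z": 0.3,"rx": 0,"ry": 0,"rz": -0.52,"claw": 255}])

```text
t: 17.17
tool_pos: [0.5899, 0.2376, 0.1785]
orientation: [-3.069, -0.668, -0.001]
force: [0.4, -0.4, 0.0]
opening: 0.0007
gripper_force: 0.0
```

arm_command(targets=[{"x": 0,"y": 0,"z": 0,"rx": 0,"ry": 0,"rz": -0.06,"claw": 255},{"x": 0,"y": 0,"z": 0,"rx": 0,"ry": 0,"rz": -0.12,"claw": 255},{"x": 0,"y": 0,"z": 0,"rx": 0,"ry": 0,"rz": -0.18,"claw": 255},{"x": 0,"y": 0,"z": 0,"rx": 0,"ry": 0,"rz": -0.24,"claw": 255},{"x": 0,"y": 0,"z": 0,"rx": 0,"ry": 0,"rz": -0.28,"claw": 255},{"x": 0,"y": 0,"z": 0,"rx": 0,"ry": 0,"rz": -0.28,"claw": 255}])

```text
t: 17.67
tool_pos: [0.5906, 0.2342, 0.1783]
orientation: [3.134, -0.209, -0.0]
force: [0.3, -0.6, 0.5]
opening: 0.0005
gripper_force: 0.0
```

```bash
python3 -c "
from h import *
s,R=st(); tooln(s)
I,P=look(); b=where(P,(.625,-.034,N[2])); print('nest',nestfit(P)[0])
cv2.imwrite('pics/t4.png',cv2.resize(I[130:270,300:460,::-1],None,fx=5,fy=4.2,interpolation=2))
X=P.reshape(-1,3); k=X[(X[:,2]>.043)&(X[:,2]<.056)&(abs(X[:,0]-.70)<.03)&(abs(X[:,1]-.108)<.03)]; print('knob',len(k),(np.median(k[:,:2],0)-N[:2])@rot(N[2])*1000)
P0=depthxyz('top',np.load('top0.npy')).reshape(-1,3)
for x in np.arange(.72,.86,.02): print(round(x,2),[int(1000*np.percentile(P0[(abs(P0[:,0]-x)<.01)&(abs(P0[:,1]-y)<.02),2],95)) for y in (-.04,0,.04,.08,.12,.16,.2,.24)])
"
```

```text
t17.67 pos [590.6 234.2 178.3] yhead -97.62 F [ 0.3 -0.6  0.5] op 0.5 q6 2.00
tool in nest [-103.7  327.7]
blk [ 0.625  -0.0343 -0.0992] cost 658 n 1791 in nest [-43.2  63.8] deg -0.08 | remaining 0.2 0.2
nest [ 0.66161501 -0.1020844  -0.09912925]
knob 38 [ 14.44424966 212.56372922]
0.72 [4, 4, 6, 3, 3, 4, 3, 4]
0.74 [4, 3, 4, 3, 4, 3, 3, 3]
0.76 [3, 3, 3, 3, 3, 3, 4, 3]
0.78 [3, 3, 3, 4, 4, 3, 3, 3]
0.8 [124, 52, 52, 53, 53, 52, 93, 111]
0.82 [146, 54, 55, 54, 54, 54, 152, 149]
0.84 [146, 55, 54, 55, 54, 53, 150, 69]
0.86 [113, 55, 101, 110, 55, 54, 112, 25]
```

View pics/t4.png

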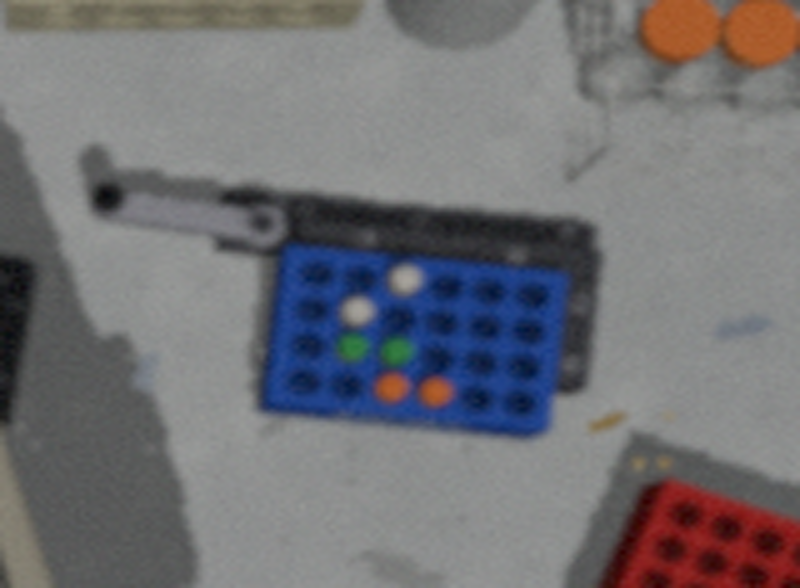

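The top crop shows the block seated: top face (265–567, 243–435), flush to the fence and stop. The latch knob is at (106,197), still open. The fit gives 0.2 mm and 0.1° off home, so now I plan the latch sweep.

```bash
python3 -c "
from h import *
s,R=st()
def T(a,off,r=62):
    a=np.radians(a); return N[:2]+rot(N[2])@(np.array([12,139])+r*np.array([-np.sin(a),np.cos(a)])+off*np.array([np.cos(a),np.sin(a)]))/1000
p=s['tool_pos'][:2]; S=T(-2,32)
print('to start',(S-p)/.5,'turn',np.radians(84.4-2-180+97.62)/2)
print('close',(T(-2,18)-S)/.5)
A=T(-2,18)
al=np.linspace(-2,90,24)[1:]
for i,a in enumerate(al):
    if i in (8,16): A=T(al[i-1],18)
    print(i,a.round(1),((T(a,18)-A)/.5).round(3),round(np.radians(a-(-2 if i<8 else al[7] if i<16 else al[15]))/2,3))
"
```

```text
t17.72 pos [590.6 234.2 178.3] yhead -97.31 F [ 1.   0.4 -0.1] op 0.5 q6 2.00
to start [ 0.27333686 -0.28388662] turn 0.00017453292519952225
close [-0.02775381  0.00370489]
0 2.0 [-0.008  0.003] 0.035
1 6.0 [-0.017  0.006] 0.07
2 10.0 [-0.026  0.008] 0.105
3 14.0 [-0.035  0.01 ] 0.14
4 18.0 [-0.044  0.011] 0.175
5 22.0 [-0.053  0.011] 0.209
6 26.0 [-0.062  0.011] 0.244
7 30.0 [-0.071  0.01 ] 0.279
8 34.0 [-0.009 -0.002] 0.035
9 38.0 [-0.018 -0.004] 0.07
10 42.0 [-0.026 -0.007] 0.105
11 46.0 [-0.035 -0.01 ] 0.14
12 50.0 [-0.043 -0.014] 0.175
13 54.0 [-0.05  -0.019] 0.209
14 58.0 [-0.058 -0.024] 0.244
15 62.0 [-0.065 -0.029] 0.279
16 66.0 [-0.007 -0.006] 0.035
17 70.0 [-0.013 -0.013] 0.07
18 74.0 [-0.019 -0.019] 0.105
19 78.0 [-0.024 -0.027] 0.14
20 82.0 [-0.029 -0.034] 0.175
21 86.0 [-0.033 -0.042] 0.209
22 90.0 [-0.037 -0.051] 0.244
```

arm_command(targets=[{"x": 0.07,"y": -0.035,"z": 0,"rx": 0,"ry": 0,"rz": 0,"claw": 255},{"x": 0.13,"y": -0.08,"z": 0,"rx": 0,"ry": 0,"rz": 0,"claw": 255},{"x": 0.19,"y": -0.13,"z": 0,"rx": 0,"ry": 0,"rz": 0,"claw": 255},{"x": 0.24,"y": -0.19,"z": 0,"rx": 0,"ry": 0,"rz": 0,"claw": 255},{"x": 0.273,"y": -0.25,"z": 0,"rx": 0,"ry": 0,"rz": 0,"claw": 255},{"x": 0.273,"y": -0.284,"z": 0,"rx": 0,"ry": 0,"rz": 0,"claw": 255},{"x": 0.273,"y": -0.284,"z": 0,"rx": 0,"ry": 0,"rz": 0,"claw": 255},{"x": 0.273,"y": -0.284,"z": 0,"rx": 0,"ry": 0,"rz": 0,"claw": 255}])

```text
t: 18.38
tool_pos: [0.7268, 0.0914, 0.1781]
orientation: [-3.135, 0.203, 0.001]
force: [-0.8, 0.3, -0.1]
opening: 0.0002
gripper_force: 0.0
```

```bash
python3 -c "
from h import *
s,R=st(); tooln(s)"
```

```text
t18.38 pos [726.8  91.4 178.1] yhead -97.40 F [-0.8  0.3 -0.1] op 0.2 q6 1.75
tool in nest [ 45.8 198.9]
```

arm_command(targets=[{"x": 0,"y": 0,"z": -0.08,"rx": 0,"ry": 0,"rz": 0,"claw": 255},{"x": 0,"y": 0,"z": -0.16,"rx": 0,"ry": 0,"rz": 0,"claw": 255},{"x": 0,"y": 0,"z": -0.24,"rx": 0,"ry": 0,"rz": 0,"claw": 255},{"x": 0,"y": 0,"z": -0.288,"rx": 0,"ry": 0,"rz": 0,"claw": 255},{"x": 0,"y": 0,"z": -0.288,"rx": 0,"ry": 0,"rz": 0,"claw": 255},{"x": -0.01,"y": 0.002,"z": -0.288,"rx": 0,"ry": 0,"rz": 0,"claw": 255},{"x": -0.019,"y": 0.003,"z": -0.288,"rx": 0,"ry": 0,"rz": 0,"claw": 255},{"x": -0.028,"y": 0.004,"z": -0.288,"rx": 0,"ry": 0,"rz": 0,"claw": 255}])

```text
t: 19.05
tool_pos: [0.7149, 0.0953, 0.0385]
orientation: [-3.134, 0.201, -0.009]
force: [0.9, 0.3, 0.4]
opening: 0.001
gripper_force: 0.0
```

arm_command(targets=[{"x": -0.008,"y": 0.003,"z": 0,"rx": 0,"ry": 0,"rz": 0.035,"claw": 255},{"x": -0.017,"y": 0.006,"z": 0,"rx": 0,"ry": 0,"rz": 0.07,"claw": 255},{"x": -0.026,"y": 0.008,"z": 0,"rx": 0,"ry": 0,"rz": 0.105,"claw": 255},{"x": -0.035,"y": 0.01,"z": 0,"rx": 0,"ry": 0,"rz": 0.14,"claw": 255},{"x": -0.044,"y": 0.011,"z": 0,"rx": 0,"ry": 0,"rz": 0.175,"claw": 255},{"x": -0.053,"y": 0.011,"z": 0,"rx": 0,"ry": 0,"rz": 0.209,"claw": 255},{"x": -0.062,"y": 0.011,"z": 0,"rx": 0,"ry": 0,"rz": 0.244,"claw": 255},{"x": -0.071,"y": 0.01,"z": 0,"rx": 0,"ry": 0,"rz": 0.279,"claw": 255}])

```text
t: 19.72
tool_pos: [0.6793, 0.1001, 0.0383]
orientation: [3.068, 0.674, 0.009]
force: [0.9, 0.7, -0.1]
opening: 0.0002
gripper_force: 0.5
```

```bash
python3 -c "
from h import *
s,R=st(); tooln(s)"
```

```text
t19.72 pos [679.3 100.1  38.3] yhead -65.20 F [ 0.9  0.7 -0.1] op 0.2 q6 1.21
tool in nest [ -2.3 203. ]
```

arm_command(targets=[{"x": -0.009,"y": -0.002,"z": 0,"rx": 0,"ry": 0,"rz": 0.035,"claw": 255},{"x": -0.018,"y": -0.004,"z": 0,"rx": 0,"ry": 0,"rz": 0.07,"claw": 255},{"x": -0.026,"y": -0.007,"z": 0,"rx": 0,"ry": 0,"rz": 0.105,"claw": 255},{"x": -0.035,"y": -0.01,"z": 0,"rx": 0,"ry": 0,"rz": 0.14,"claw": 255},{"x": -0.043,"y": -0.014,"z": 0,"rx": 0,"ry": 0,"rz": 0.175,"claw": 255},{"x": -0.05,"y": -0.019,"z": 0,"rx": 0,"ry": 0,"rz": 0.209,"claw": 255},{"x": -0.058,"y": -0.024,"z": 0,"rx": 0,"ry": 0,"rz": 0.244,"claw": 255},{"x": -0.065,"y": -0.029,"z": 0,"rx": 0,"ry": 0,"rz": 0.279,"claw": 255}])

```text
t: 20.38
tool_pos: [0.6467, 0.0854, 0.0381]
orientation: [2.762, 1.492, 0.008]
force: [0.3, 1.0, 0.3]
opening: 0.0006
gripper_force: 0.5
```

arm_command(targets=[{"x": -0.007,"y": -0.006,"z": 0,"rx": 0,"ry": 0,"rz": 0.035,"claw": 255},{"x": -0.013,"y": -0.013,"z": 0,"rx": 0,"ry": 0,"rz": 0.07,"claw": 255},{"x": -0.019,"y": -0.019,"z": 0,"rx": 0,"ry": 0,"rz": 0.105,"claw": 255},{"x": -0.024,"y": -0.027,"z": 0,"rx": 0,"ry": 0,"rz": 0.14,"claw": 255},{"x": -0.029,"y": -0.034,"z": 0,"rx": 0,"ry": 0,"rz": 0.175,"claw": 255},{"x": -0.033,"y": -0.042,"z": 0,"rx": 0,"ry": 0,"rz": 0.209,"claw": 255},{"x": -0.033,"y": -0.042,"z": 0,"rx": 0,"ry": 0,"rz": 0.244,"claw": 255},{"x": -0.033,"y": -0.042,"z": 0,"rx": 0,"ry": 0,"rz": 0.244,"claw": 255}])

```text
t: 21.05
tool_pos: [0.6301, 0.064, 0.0376]
orientation: [2.32, 2.114, 0.006]
force: [-0.0, -0.1, -0.1]
opening: 0.0004
gripper_force: 0.0
```

```bash
python3 -c "
from h import *
s,R=st(); tooln(s)"
```

```text
t21.05 pos [630.1  64.   37.6] yhead -5.31 F [-0.  -0.1 -0.1] op 0.4 q6 0.11
tool in nest [-47.7 162.2]
```

arm_command(targets=[{"x": 0,"y": -0.004,"z": 0,"rx": 0,"ry": 0,"rz": -0.002,"claw": 255},{"x": -0.001,"y": -0.008,"z": 0,"rx": 0,"ry": 0,"rz": -0.002,"claw": 255},{"x": -0.001,"y": -0.008,"z": 0,"rx": 0,"ry": 0,"rz": -0.002,"claw": 255}])

```text
t: 21.3
tool_pos: [0.6288, 0.0596, 0.0356]
orientation: [2.33, 2.105, 0.002]
force: [-0.6, 0.3, 1.0]
opening: 0.0004
gripper_force: 0.1
```

arm_command(targets=[{"x": 0,"y": -0.002,"z": 0,"rx": 0,"ry": 0,"rz": 0,"claw": 255},{"x": 0,"y": -0.002,"z": 0,"rx": 0,"ry": 0,"rz": 0,"claw": 255}])

```text
t: 21.47
tool_pos: [0.6283, 0.0588, 0.0347]
orientation: [2.33, 2.107, 0.001]
force: [0.0, 0.6, -0.5]
opening: 0.0004
gripper_force: 0.2
```

arm_command(targets=[{"x": 0,"y": -0.002,"z": 0,"rx": 0,"ry": 0,"rz": 0,"claw": 255},{"x": 0,"y": -0.002,"z": 0,"rx": 0,"ry": 0,"rz": 0,"claw": 255}])

```text
t: 21.63
tool_pos: [0.6282, 0.0586, 0.0346]
orientation: [-2.329, -2.107, -0.002]
force: [-0.4, 4.2, 1.8]
opening: 0.0005
gripper_force: 2.3
```

arm_command(targets=[{"x": 0,"y": -0.002,"z": 0,"rx": 0,"ry": 0,"rz": 0,"claw": 255},{"x": 0,"y": -0.002,"z": 0,"rx": 0,"ry": 0,"rz": 0,"claw": 255}])

```text
t: 21.8
tool_pos: [0.6283, 0.0585, 0.0347]
orientation: [-2.328, -2.107, -0.003]
force: [0.9, 8.8, 2.1]
opening: 0.0004
gripper_force: 4.3
```

The latch stalled at its limit with 8.8 N. I'll retreat and check.

arm_command(targets=[{"x": 0.003,"y": 0.03,"z": 0,"rx": 0,"ry": 0,"rz": 0,"claw": 255},{"x": 0.006,"y": 0.06,"z": 0,"rx": 0,"ry": 0,"rz": 0,"claw": 255},{"x": 0.006,"y": 0.06,"z": 0.08,"rx": 0,"ry": 0,"rz": 0,"claw": 255},{"x": 0.006,"y": 0.06,"z": 0.16,"rx": 0,"ry": 0,"rz": 0,"claw": 255},{"x": -0.02,"y": 0.1,"z": 0.24,"rx": 0,"ry": 0,"rz": 0,"claw": 255},{"x": -0.06,"y": 0.16,"z": 0.3,"rx": 0,"ry": 0,"rz": 0,"claw": 255},{"x": -0.08,"y": 0.23,"z": 0.3,"rx": 0,"ry": 0,"rz": 0,"claw": 255},{"x": -0.08,"y": 0.3,"z": 0.3,"rx": 0,"ry": 0,"rz": 0,"claw": 255},{"x": -0.08,"y": 0.36,"z": 0.3,"rx": 0,"ry": 0,"rz": 0,"claw": 255},{"x": -0.08,"y": 0.36,"z": 0.3,"rx": 0,"ry": 0,"rz": 0,"claw": 255}])

```text
t: 22.63
tool_pos: [0.5869, 0.2433, 0.1849]
orientation: [-2.324, -2.113, -0.003]
force: [0.3, 0.2, 0.5]
opening: 0.0006
gripper_force: 0.0
```

```bash
python3 -c "
from h import *
s,R=st()
I,P=look(); b=where(P,(.625,-.034,N[2]))
X=P.reshape(-1,3); q=(X[:,:2]-N[:2])@rot(N[2])*1000
m=(X[:,2]>.043)&(X[:,2]<.056)&(abs(q[:,0]+55)<25)&(q[:,1]>130.5)&(q[:,1]<175); k=np.median(q[m],0)-[12,139]; print('knob',m.sum(),k,'latch rad',np.arctan2(-k[0],k[1])+np.radians(20))
cv2.imwrite('pics/t5.png',I[...,::-1])
"
```

```text
t22.63 pos [586.9 243.3 184.9] yhead -5.45 F [0.3 0.2 0.5] op 0.6 q6 0.41
blk [ 0.625  -0.0343 -0.0963] cost 739 n 1871 in nest [-43.2  63.9] deg 0.09 | remaining 0.2 0.1
knob 40 [-73.62316102   1.33376962] latch rad 1.9017479898089926
```

View pics/t5.png

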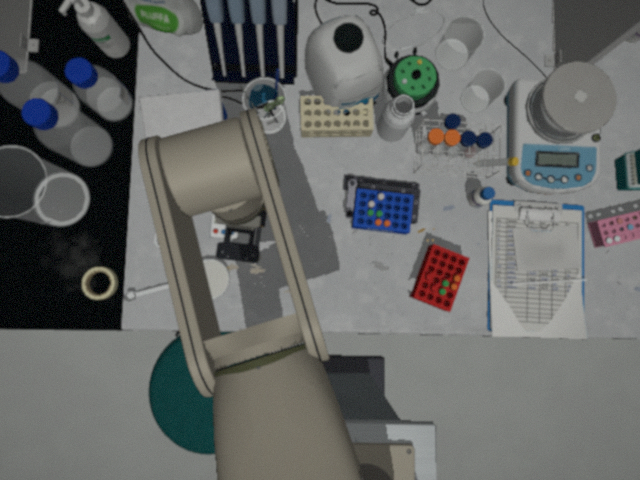

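The final top view shows the block seated in the nest at (385,210). The latch is closed along its left end at (350,200), and the bystanders are where they started. The block is home within 0.2 mm and 0.1°, and the latch reads about 1.90 rad.

```bash
python3 -c "
from plant import robot
print(robot.close_job())"
```

```text
the job is handed in; nothing more can be done
None
```

The job is handed in at about 22.7 s: the block measured 0.2 mm and 0.1° from home against the fence and stop, the latch reads about 1.90 rad (limit 1.92), the robot is clear, and the bystanders I could see had not moved (the arm hid part of the left side in the last view).

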